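Change the hall supply over to battery

TASK

The mains is going off for the afternoon, so change the house over to the battery on the white changeover unit: throw the red lever fully off, then throw the green lever fully on. The two are interlocked, so the green one is blocked until the red one is off and the yellow shutter has sprung across. Leave the egg-cup standing where it is.

Things in the scene. Friction and masses are not known exactly. Their poses are not given: they have to be found in the camera images.
- changeover: White box fixed to the console, 170 (x) x 240 (y) x 60 mm high, origin mid underside, z up; -x faces the robot within 20 deg. On its grey top two levers hinge about the unit's y: red mains at (0, +60, 60) mm, green backup at (0, -60, 60). Lever: 88 mm; 9 mm square stem for 48 mm, then grip 18 thick (x), 24 wide (y), 40 long. Torch and mint tin lie 10 mm or more off its sides, lower than its top.
- mains (a joint): Red mains lever's angle, rad: 0 off (leans 0.5 rad from upright to the unit's -x), 1.0 on (leans 0.5 to +x); lean to +x = value - 0.5. Starts on, 0.92 to 1.0. Stiff enough to stay where left: 3 to 5 N, pushed on the grip 50 to 75 mm above the box's top. Hard stops at 0 and 1.0. Below about 0.2 it frees the yellow shutter.
- backup (a joint): Green backup lever's angle, same sense and stiffness; starts off, 0 to 0.06. Blocked at about 0.25 by the yellow shutter, a plate over the box at x -3 to +36, y -72 to +53 mm, its top 36 mm above the box's top; held by the red stem. With red off it springs 45 mm to +y in under 0.6 s, freeing green and blocking red. Do not move it: keep fingertips 40 mm or more above the box's top.
- egg_cup: Loose blue ceramic egg-cup standing on the console beside or beyond the unit, 66 mm high, 48 mm across the rim, 42 mm across the foot. Origin: centre of the foot's underside, z up.
There are look-alikes about, which are no part of the job. Several things look just like the egg_cup: the one meant starts farthest from the robot's base.

How it is judged:
By the outcome, as a careful person would: the job done as asked, in the order asked, and still so for the second after the job is handed in, with the robot touching nothing.
It also fails if it takes over 38 s, if anything falls off the work surface, if the arm or the gripper's body presses on something with over 40 N, if the wrist force passes 120 N, or if a joint passes its speed limit or range.

ROBOT

A 6-joint arm with a two-finger parallel gripper is mounted at the origin on the work surface. World frame = base frame: x ahead of the robot, y to its left, z up, the work surface at z = 0. Lengths are in m, angles in rad, forces in N, time in s.
With the tool pointing down it reaches from about 0.35 to 0.85 m from the base axis. Payload 8.1 kg.
Tool frame: the origin (TCP) lies midway between the tips of the shut fingers; the grasp point (between the pads) lies 19 mm behind it; z points along the fingers, y is the line along which they close (so a half turn about z gives the same grasp; the last joint's range is limited). The gripper opens to 93 mm and grips with 3 to 60 N. Pads are 15 mm wide; open, the fingers measure 128 mm over their backs; the gripper's body (75 mm by 188 mm) begins 65 mm behind the grasp point.
Start: joints at [1.073, 0.13, 1.488, -0, 1.523, -0.085], TCP at [0.241, 0.55, 0.219] pointing down, gripper open.
Joint ranges: [-2.96, 2.96], [-0.89, 2.26], [0.02, 2.5], [-1.34, 4.48], [0, 2.73], [-2.66, 2.66]. Speed limits (rad/s): [2.39, 2.39, 2.79, 3.14, 3.14, 3.14].

INTERFACE

Orientations are given as a rotation vector (axis times angle).
In Python, from plant import robot, cams gives the robot as it stands. The module is installed in compiled form; this text tells all that it offers.
- The arm moves only by the tool play_rows, never from a script. Its arguments are lists of equal length, an entry for each row: "slide": the shift along the tool's x, y, z scaled (see below), a list of three; "twist": the turn, a rotation vector about the tool's x, y, z scaled (see below), a list of three. A call has exactly 8 rows; each row shifts and turns the commanded pose from where the row before left it, along the tool's axes as they then stand; what a row does not reach is not made up. The controller multiplies each number of a shift by 25 cm and each number of a turn by 60 degrees. A row lasts 1/10 s, in which the tool goes at most 50 mm and 8.59 degrees, less where a joint would pass 70% of its speed; a pose out of reach is approached as far as the arm can. A call with a number of a shift or a turn outside -1 to 1 is refused whole. A call with a gripper value outside its range is refused whole. "fingers" is the closure, from -1 (fully open) to 1 (shut), set as the call begins (left out, the last holds). The fingers move at their own pace and stop on an object; "force" is the grip in N (left out, the last holds). Time passes only in rows, so rows that do not move let the fingers close, or fill a call up. It gives the time, the measured TCP pose, the force, the opening and the grip force at its end, in the units of the state.
- robot.read_state(): the state, without advancing time (a new reading comes with each control period).
- cams.read_camera(name): name is "scene" or "top" or "wrist"; returns (picture, depth): 400x640x3 uint8, red, green, blue; 400x640 float32, m along the optical axis (not along the pixel's ray), 0 where there is no reading.
- cams.get_calibration(name): a dict with "fx", "fy", "cx", "cy" (pixels), "k1" (the pictures are not rectified: a ray, as slopes to the right and down, at radius r is drawn at 1 + k1 r^2 times it, then the intrinsics apply), "world_from_camera" (4x4, takes a point from camera to world coordinates). Camera axes: x right, y down, z forward; pixel columns grow to the right and rows downward; lengths in m; the calibration is good to about 2 mm. A picture is of the moment at which its call begins: read the wrist's pose just before it. get_calibration takes no time and is no camera call; for the wrist camera it gives the pose at the moment of the call.
- robot.close_job(): hands the job in; it is judged then, once.
The state is a dict: "t": time; "q": joint angles; "dq": joint speeds; "joint_torque": joint torques, N m; "tool_pos": TCP position; "orientation": TCP orientation; "force": force on the tool from outside, world axes, zero at the start; "wrist_torque": the same for the moment, N m; "opening": finger opening in m; "gripper_force": force on a finger pad.
Only numpy, scipy, OpenCV 4.12 (cv2) and the standard library are available. Lean on these libraries where they do the work, as an engineer would, in place of code of your own. Each camera call takes 0.05 s, during which the arm holds its last target. There are 200 camera calls.

## Working session

There is one attempt and no reset: what is moved stays moved. The work goes in short steps, Python scripts to look and compute and a tool call to move; the robot and the scene stay as the last step left them, time stands still between calls to the robot, and variables do not carry over. Pictures are saved under pics/ and viewed, at most 10 in all, crops included, and the job is handed in when it is done.

Besides the shell and the picture viewer there is one more tool, called after "Call:" by a JSON object that holds its "op" and its "data", one argument or row to a line. play_rows: Moves the arm, as the interface text tells. Shifts and turns lie within -1 to 1; 1 stands for 25 cm of shift or 60 degrees of turn. Its arguments: {"type":"object","properties":{"slide":{"type":"array"},"twist":{"type":"array"},"fingers":{"type":"number"},"force":{"type":"number"}},"required":["slide","twist"]}

```bash
mkdir -p pics; cat > h.py <<'E'
import numpy as np, cv2
from plant import robot, cams
def grab(n):
    c=cams.get_calibration(n); p,d=cams.read_camera(n); return p,d,c
def cloud(d,c):
    K=np.array([[c['fx'],0,c['cx']],[0,c['fy'],c['cy']],[0,0,1.]])
    v,u=np.mgrid[0:400,0:640]
    s=cv2.undistortPoints(np.stack([u,v],-1).reshape(-1,1,2).astype(np.float64),K,np.array([c['k1'],0,0,0.])).reshape(400,640,2)
    P=np.dstack([s*d[...,None],d]); T=np.array(c['world_from_camera'])
    return P@T[:3,:3].T+T[:3,3]
E
python3 - <<'E'
from h import *
for n in ('top','scene'):
    p,d,c=grab(n); np.savez(n+'.npz',p=p,w=cloud(d,c),d=d)
    cv2.imwrite(f'pics/{n}0.png',p[...,::-1]); print(n,np.round(c['world_from_camera'],2).tolist())
s=robot.read_state(); print(s['t'],s['tool_pos'],s['orientation'],s['force'])
E
```

```text
top [[-0.02, -1.0, 0.09, 0.49], [-1.0, 0.02, 0.02, -0.02], [-0.02, -0.09, -1.0, 0.92], [0.0, 0.0, 0.0, 1.0]]
scene [[-0.84, 0.47, -0.28, 0.83], [0.55, 0.71, -0.44, 0.45], [-0.01, -0.52, -0.85, 0.94], [0.0, 0.0, 0.0, 1.0]]
0.1 [0.24043662 0.54916644 0.21771587] [-6.43729548e-01 -3.07444843e+00  2.44094023e-03] [-0.20892998  0.00683172 -1.22184252]
```

View pics/top0.png

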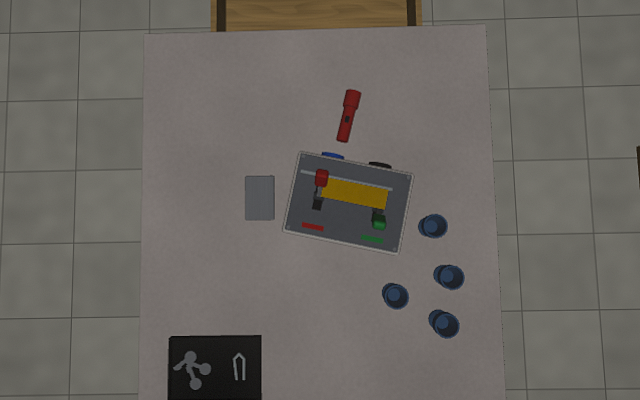

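View pics/scene0.png

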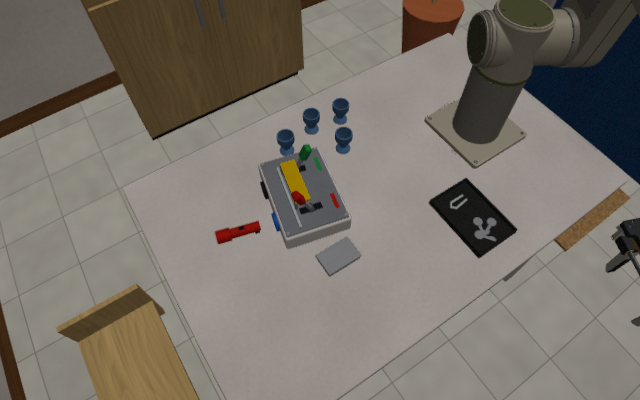

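The top view shows the unit at about (350,203), with its red grip at (321,178) and its green grip at (378,222). Four look-alike cups stand at (433,226), (449,277), (396,295) and (445,324). The one meant is the farthest from the base, (433,226), and it only has to be left alone. The red torch at (348,115) and the mint tin at (259,198) are also not part of the job.

```bash
python3 - <<'E'
from h import *
f=np.load('top.npz'); p=f['p']; w=f['w']
z=w[...,2]
m=((abs(z-.06)<.006)).astype(np.uint8); m[:, 415:]=0
n,l,s,c=cv2.connectedComponentsWithStats(m); i=1+s[1:,4].argmax(); print(s[i])
P=w[l==i][:,:2].astype(np.float32); r=cv2.minAreaRect(P*1000); print('box',r, np.median(z[l==i]))
hsv=cv2.cvtColor(p,cv2.COLOR_RGB2HSV); H,S,V=cv2.split(hsv)
box=np.zeros_like(m); box[150:255,283:413]=1
for nme,hm in (('red',(H<8)|(H>172)),('green',(H>50)&(H<80)),('yel',(H>18)&(H<35))):
    k=hm&(S>120)&(box>0)&(z>.085); q=w[k]; print(nme,k.sum(),q.min(0).round(3),q.max(0).round(3),q.mean(0).round(3))
    t=q[q[:,2]>np.percentile(q[:,2],70)]; print(' top',t.mean(0).round(3))
k=(H>95)&(H<125)&(S>80)&(z>.04)
n,l,s,c=cv2.connectedComponentsWithStats(k.astype(np.uint8))
for i in range(1,n):
    if s[i,4]>80: print('cup',c[i],w[l==i].mean(0).round(3),w[l==i].max(0).round(3))
big=cv2.resize(p[140:260,270:460],None,fx=4,fy=4,interpolation=cv2.INTER_CUBIC)
cv2.imwrite('pics/crop.png',big[...,::-1])
E
```

```text
[ 283  152  131  104 7616]
box ((561.1198120117188, -65.87425231933594), (238.1341094970703, 175.7209014892578), 77.12910461425781) 0.06046734034128248
red 200 [ 0.487 -0.025  0.113] [ 0.613 -0.001  0.916] [ 0.597 -0.012  0.142]
 top [ 0.598 -0.014  0.168]
green 110 [ 0.487 -0.126  0.116] [ 0.53  -0.017  0.916] [ 0.51  -0.112  0.16 ]
 top [ 0.51  -0.106  0.212]
yel 1274 [ 0.487 -0.14   0.092] [ 0.602 -0.011  0.916] [ 0.571 -0.076  0.101]
 top [ 0.57  -0.074  0.111]
cup [434.2972973  224.48648649] [ 0.51  -0.234  0.061] [ 0.53  -0.211  0.072]
cup [451.52409639 275.46987952] [ 0.41  -0.263  0.062] [ 0.43  -0.239  0.07 ]
cup [395.68711656 295.33128834] [ 0.374 -0.153  0.063] [ 0.394 -0.13   0.072]
cup [446.03448276 324.66896552] [ 0.318 -0.246  0.071] [ 0.487 -0.017  0.916]
```

View pics/crop.png

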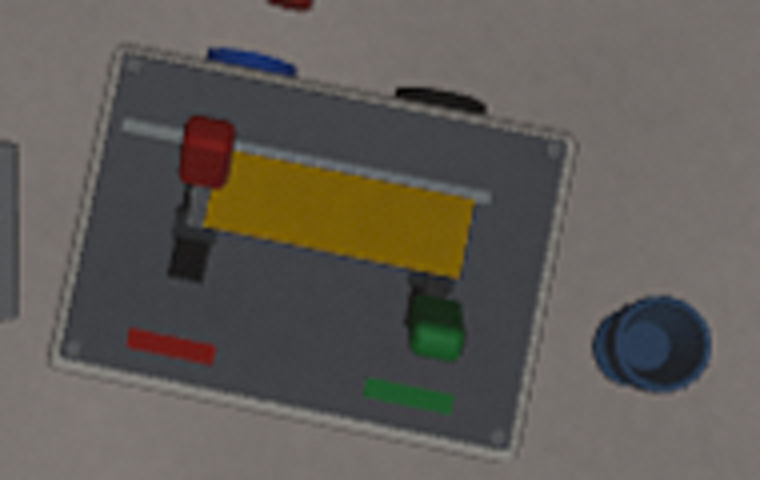

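The crop confirms which lever is which. Red at (207,150) leans to +x, green at (437,328) leans to -x, and the cup at (655,345) is clear of the swing. I'll push with shut fingers, tip about 55 mm above the box. First I turn square to the unit, then go behind the red lever.

Call:
{"op": "play_rows", "data": {
  "slide": [
    [0,0,0],
    [0,0,0],
    [0,0,0],
    [0,0,0],
    [-0.1,-0.09,0],
    [-0.1,-0.09,0],
    [-0.1,-0.09,0],
    [-0.1,-0.09,0]
  ],
  "twist": [
    [0,0,-0.045],
    [0,0,-0.045],
    [0,0,-0.045],
    [0,0,-0.045],
    [0,0,0],
    [0,0,0],
    [0,0,0],
    [0,0,0]
  ],
  "fingers": 1,
  "force": 20
}}

```text
t: 0.9
tool_pos: [0.3185, 0.4383, 0.2181]
orientation: [-0.351, -3.121, 0.001]
force: [0.2, 0.8, -0.3]
opening: 0.0335
gripper_force: 0.0
```

Call:
{"op": "play_rows", "data": {
  "slide": [
    [-0.1,-0.09,0],
    [-0.1,-0.09,0],
    [-0.1,-0.09,0],
    [-0.1,-0.09,0],
    [-0.1,-0.09,0],
    [-0.1,-0.09,0],
    [-0.1,-0.09,0],
    [-0.1,-0.09,0]
  ],
  "twist": [
    [0,0,0],
    [0,0,0],
    [0,0,0],
    [0,0,0],
    [0,0,0],
    [0,0,0],
    [0,0,0],
    [0,0,0]
  ]
}}

```text
t: 1.7
tool_pos: [0.4735, 0.2183, 0.2182]
orientation: [-0.352, -3.121, 0.0]
force: [0.2, 0.2, -0.0]
opening: 0.0002
gripper_force: 0.0
```

Call:
{"op": "play_rows", "data": {
  "slide": [
    [-0.1,-0.09,0],
    [-0.1,-0.09,0],
    [-0.1,-0.09,0],
    [-0.1,-0.09,0],
    [-0.1,-0.09,0],
    [-0.1,-0.09,0],
    [-0.1,-0.09,0],
    [0,0,0]
  ],
  "twist": [
    [0,0,0],
    [0,0,0],
    [0,0,0],
    [0,0,0],
    [0,0,0],
    [0,0,0],
    [0,0,0],
    [0,0,0]
  ]
}}

```text
t: 2.5
tool_pos: [0.6098, 0.0236, 0.2176]
orientation: [-0.357, -3.121, 0.002]
force: [0.3, 1.0, -0.4]
opening: 0.0004
gripper_force: 0.0
```

Call:
{"op": "play_rows", "data": {
  "slide": [
    [-0.085,-0.076,0],
    [-0.085,-0.076,0],
    [0,0,0],
    [0,0,0],
    [0,0,0],
    [0,0,0],
    [0,0,0],
    [0,0,0]
  ],
  "twist": [
    [0,0,0],
    [0,0,0],
    [0,0,0],
    [0,0,0],
    [0,0,0],
    [0,0,0],
    [0,0,0],
    [0,0,0]
  ]
}}

```text
t: 3.3
tool_pos: [0.6416, -0.0188, 0.2189]
orientation: [0.351, 3.122, 0.0]
force: [0.7, -0.5, 0.5]
opening: 0.0006
gripper_force: 0.0
```

```bash
cat > look.py <<'E'
from h import *
import sys
s=robot.read_state(); print(s['t'],s['tool_pos'].round(4),s['force'].round(1))
p,d,c=grab('wrist'); w=cloud(d,c); cv2.imwrite(f'pics/{sys.argv[1]}.png',p[...,::-1])
H,S,V=cv2.split(cv2.cvtColor(p,cv2.COLOR_RGB2HSV))
o=np.array([.561,-.066]); a=np.deg2rad(-12.9); ux=np.array([np.cos(a),np.sin(a)]); uy=np.array([-ux[1],ux[0]])
def U(q): return np.c_[(q[:,:2]-o)@ux,(q[:,:2]-o)@uy,q[:,2]-.06]*1000
for n,hm in (('red',(H<8)|(H>172)),('green',(H>50)&(H<80)),('yel',(H>18)&(H<35))):
    q=U(w[hm&(S>120)&(d>0)]); q=q[(q[:,2]>30)&(q[:,2]<100)&(abs(q[:,0])<90)&(abs(q[:,1])<125)]
    if len(q)>30: print(n,len(q),np.percentile(q,[1,50,99],axis=0).round(0).tolist())
q=(s['tool_pos'][None]); print('tcp in unit',U(q).round(1))
E
python3 look.py w1
```

```text
3.3 [ 0.6416 -0.0188  0.2189] [ 0.7 -0.5  0.5]
red 955 [[10.0, 50.0, 52.0], [24.0, 61.0, 77.0], [38.0, 71.0, 82.0]]
green 1273 [[-46.0, -68.0, 51.0], [-33.0, -55.0, 75.0], [-20.0, -47.0, 81.0]]
yel 5588 [[-7.0, -67.0, 34.0], [11.0, -8.0, 35.0], [31.0, 53.0, 37.0]]
tcp in unit [[ 68.   64.  158.9]]
```

View pics/w1.png

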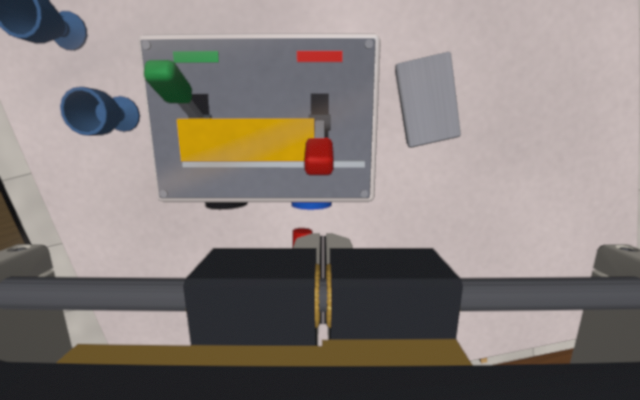

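The wrist view shows red at (318,157), green at (165,80) and the shutter at (245,140). My unit frame is about 4 mm off in x, which is fine. Next I descend behind the red lever and push.

Call:
{"op": "play_rows", "data": {
  "slide": [
    [0,-0.008,0.1],
    [0,-0.008,0.1],
    [0,0,0.1],
    [0,0,0.1],
    [0,0,0],
    [0.04,0,0],
    [0.04,0,0],
    [0,0,0]
  ],
  "twist": [
    [0,0,0],
    [0,0,0],
    [0,0,0],
    [0,0,0],
    [0,0,0],
    [0,0,0],
    [0,0,0],
    [0,0,0]
  ]
}}

```text
t: 4.15
tool_pos: [0.6215, -0.0186, 0.1204]
orientation: [0.351, 3.12, -0.0]
force: [-0.0, 0.8, 0.1]
opening: 0.0001
gripper_force: 0.0
```

Call:
{"op": "play_rows", "data": {
  "slide": [
    [0.035,0,0],
    [0.035,0,0],
    [0.035,0,0],
    [0.035,0,0],
    [0.035,0,0],
    [0.035,0,0],
    [0,0,0],
    [0,0,0]
  ],
  "twist": [
    [0,0,0],
    [0,0,0],
    [0,0,0],
    [0,0,0],
    [0,0,0],
    [0,0,0],
    [0,0,0],
    [0,0,0]
  ]
}}

```text
t: 4.95
tool_pos: [0.5688, -0.0068, 0.1178]
orientation: [-0.351, -3.119, -0.0]
force: [0.2, -0.3, -0.7]
opening: 0.0005
gripper_force: 0.0
```

Call:
{"op": "play_rows", "data": {
  "slide": [
    [0.016,0,0],
    [0.016,0,0],
    [0.012,0,0],
    [0.008,0,0],
    [0.008,0,0],
    [0.008,0,0],
    [0,0,0],
    [0,0,0]
  ],
  "twist": [
    [0,0,0],
    [0,0,0],
    [0,0,0],
    [0,0,0],
    [0,0,0],
    [0,0,0],
    [0,0,0],
    [0,0,0]
  ]
}}

```text
t: 5.75
tool_pos: [0.5561, -0.0039, 0.1201]
orientation: [0.351, 3.116, -0.0]
force: [10.9, -1.5, -2.2]
opening: 0.0001
gripper_force: 4.5
```

```bash
python3 look.py w2
```

```text
5.75 [ 0.5561 -0.0039  0.1201] [10.9 -1.5 -2.2]
red 1630 [[-52.0, 49.0, 62.0], [-44.0, 60.0, 76.0], [-29.0, 71.0, 80.0]]
green 2105 [[-48.0, -69.0, 49.0], [-37.0, -53.0, 77.0], [-23.0, -47.0, 81.0]]
yel 292 [[-26.0, -26.0, 31.0], [-6.0, -20.0, 36.0], [4.0, 60.0, 98.0]]
tcp in unit [[-18.7  59.4  60.1]]
```

View pics/w2.png

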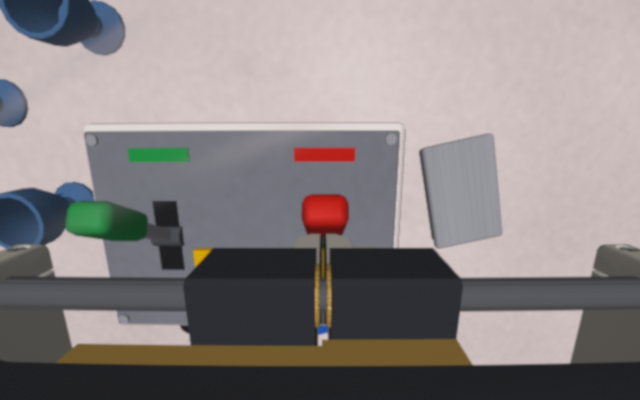

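The red grip is at (325,213), leaning to -x. The force has risen to 11 N, so it is at its stop, and the shutter has moved across (yellow is now gone from the green side). I'll add a small extra nudge, back off, lift and go to the -x side of green.

Call:
{"op": "play_rows", "data": {
  "slide": [
    [0.012,0,0],
    [0,0,0],
    [-0.06,0,0],
    [-0.06,0,0],
    [0,0,-0.12],
    [0,0,-0.12],
    [0,0,0],
    [0,0,0]
  ],
  "twist": [
    [0,0,0],
    [0,0,0],
    [0,0,0],
    [0,0,0],
    [0,0,0],
    [0,0,0],
    [0,0,0],
    [0,0,0]
  ]
}}

```text
t: 6.6
tool_pos: [0.58, -0.0092, 0.1793]
orientation: [0.351, 3.121, 0.0]
force: [-1.0, -0.4, 0.6]
opening: 0.0006
gripper_force: 0.0
```

Call:
{"op": "play_rows", "data": {
  "slide": [
    [0.07,-0.08,0],
    [0.07,-0.08,0],
    [0.07,-0.08,0],
    [0.07,-0.08,0],
    [0.05,-0.08,0],
    [0.05,-0.07,0],
    [0,0,0],
    [0,0,0]
  ],
  "twist": [
    [0,0,0],
    [0,0,0],
    [0,0,0],
    [0,0,0],
    [0,0,0],
    [0,0,0],
    [0,0,0],
    [0,0,0]
  ]
}}

```text
t: 7.4
tool_pos: [0.4604, -0.1025, 0.1776]
orientation: [-0.353, -3.12, -0.001]
force: [1.0, -0.3, 0.6]
opening: 0.0003
gripper_force: 0.0
```

```bash
python3 look.py w3; python3 - <<'E'
from h import *
p,d,c=grab('scene'); cv2.imwrite('pics/s3.png',cv2.resize(p[80:280,200:440],None,fx=3,fy=3)[...,::-1])
E
```

```text
7.4 [ 0.4604 -0.1025  0.1776] [ 1.  -0.3  0.6]
red 220 [[-53.0, 48.0, 59.0], [-51.0, 56.0, 72.0], [-44.0, 69.0, 75.0]]
yel 907 [[4.0, 66.0, 34.0], [17.0, 81.0, 35.0], [31.0, 97.0, 37.0]]
tcp in unit [[-89.9 -58.1 117.6]]
```

View pics/s3.png

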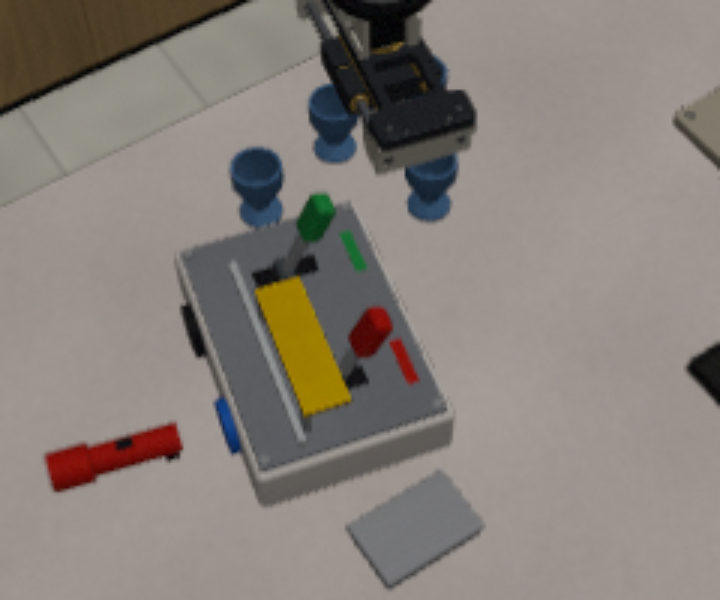

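The shutter (300,345) has sprung fully across and red (372,332) is off. Next I descend in front of green and push it to +x.

Call:
{"op": "play_rows", "data": {
  "slide": [
    [0,0,0.08],
    [0,0,0.08],
    [0,0,0.08],
    [0,0,0],
    [-0.04,0,0],
    [-0.04,0,0],
    [-0.035,0,0],
    [-0.035,0,0]
  ],
  "twist": [
    [0,0,0],
    [0,0,0],
    [0,0,0],
    [0,0,0],
    [0,0,0],
    [0,0,0],
    [0,0,0],
    [0,0,0]
  ]
}}

```text
t: 8.3
tool_pos: [0.4989, -0.1114, 0.1196]
orientation: [0.351, 3.121, -0.0]
force: [-3.5, 1.6, 3.7]
opening: 0.0008
gripper_force: 1.9
```

Call:
{"op": "play_rows", "data": {
  "slide": [
    [-0.035,0,0],
    [-0.035,0,0],
    [-0.035,0,0],
    [-0.035,0,0],
    [-0.035,0,0],
    [-0.02,0,0],
    [0,0,0],
    [0,0,0]
  ],
  "twist": [
    [0,0,0],
    [0,0,0],
    [0,0,0],
    [0,0,0],
    [0,0,0],
    [0,0,0],
    [0,0,0],
    [0,0,0]
  ]
}}

```text
t: 9.1
tool_pos: [0.5455, -0.122, 0.1186]
orientation: [0.351, 3.121, -0.0]
force: [-1.3, 0.6, -0.3]
opening: 0.0011
gripper_force: 0.0
```

Call:
{"op": "play_rows", "data": {
  "slide": [
    [-0.016,0,0],
    [-0.012,0,0],
    [-0.012,0,0],
    [-0.008,0,0],
    [-0.008,0,0],
    [0,0,0],
    [0,0,0],
    [0,0,0]
  ],
  "twist": [
    [0,0,0],
    [0,0,0],
    [0,0,0],
    [0,0,0],
    [0,0,0],
    [0,0,0],
    [0,0,0],
    [0,0,0]
  ]
}}

```text
t: 9.9
tool_pos: [0.5569, -0.1246, 0.1182]
orientation: [-0.351, -3.117, -0.001]
force: [-11.5, 2.9, 4.8]
opening: 0.0005
gripper_force: 6.4
```

Call:
{"op": "play_rows", "data": {
  "slide": [
    [-0.012,0,0],
    [0,0,0],
    [0.06,0,0],
    [0.06,0,0],
    [0,0,-0.15],
    [0,0,-0.15],
    [0.1,0,-0.1],
    [0.1,0,0]
  ],
  "twist": [
    [0,0,0],
    [0,0,0],
    [0,0,0],
    [0,0,0],
    [0,0,0],
    [0,0,0],
    [0,0,0],
    [0,0,0]
  ]
}}

```text
t: 10.7
tool_pos: [0.4864, -0.1088, 0.2241]
orientation: [0.35, 3.113, -0.003]
force: [1.1, 0.3, 1.1]
opening: 0.0004
gripper_force: 0.0
```

Call:
{"op": "play_rows", "data": {
  "slide": [
    [0.1,0,0],
    [0.1,0,0],
    [0,0,0],
    [0,0,0],
    [0,0,0],
    [0,0,0],
    [0,0,0],
    [0,0,0]
  ],
  "twist": [
    [0,0,0],
    [0,0,0],
    [0,0,0],
    [0,0,0],
    [0,0,0],
    [0,0,0],
    [0,0,0],
    [0,0,0]
  ]
}}

```text
t: 11.5
tool_pos: [0.4353, -0.0969, 0.2184]
orientation: [-0.352, -3.121, -0.0]
force: [0.2, -0.0, -0.9]
opening: 0.0005
gripper_force: 0.0
```

```bash
python3 - <<'E'
from h import *
p,d,c=grab('scene'); w=cloud(d,c); cv2.imwrite('pics/s4.png',cv2.resize(p[80:280,200:440],None,fx=3,fy=3)[...,::-1])
f=np.load('scene.npz')
H,S,V=cv2.split(cv2.cvtColor(p,cv2.COLOR_RGB2HSV))
o=np.array([.561,-.066]); a=np.deg2rad(-12.9); ux=np.array([np.cos(a),np.sin(a)]); uy=np.array([-ux[1],ux[0]])
for n,hm in (('red',(H<8)|(H>172)),('green',(H>50)&(H<80))):
    q=w[hm&(S>120)&(d>0)]; q=np.c_[(q[:,:2]-o)@ux,(q[:,:2]-o)@uy,q[:,2]-.06]*1000
    q=q[(q[:,2]>40)&(q[:,2]<100)&(abs(q[:,0])<90)&(abs(q[:,1])<125)]; print(n,np.percentile(q,[1,50,99],axis=0).round(0).tolist())
E
```

```text
red [[-51.0, 52.0, 45.0], [-35.0, 67.0, 67.0], [-23.0, 72.0, 81.0]]
green [[15.0, -66.0, 49.0], [30.0, -51.0, 70.0], [42.0, -45.0, 80.0]]
```

View pics/s4.png

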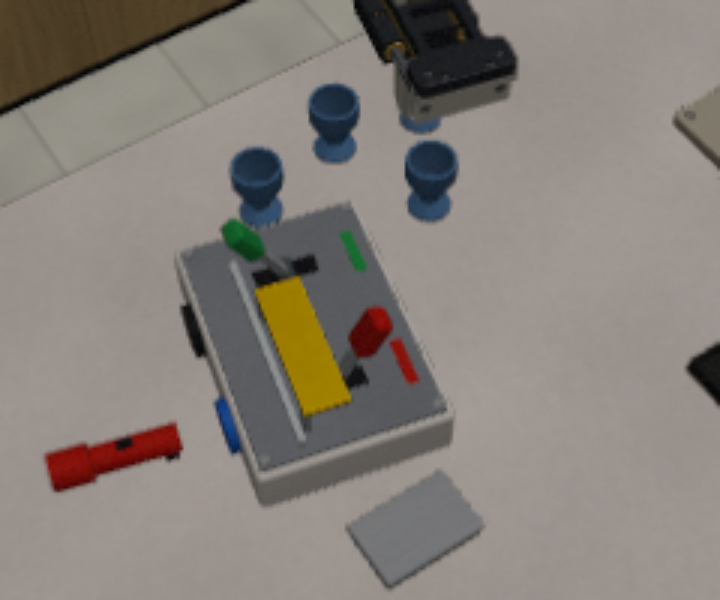

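Green (243,240) is fully over to on and red (372,332) is off. The egg-cup (258,185) stands where it was and the arm is clear, so I'm handing in.

```bash
python3 -c "
from plant import robot
print(robot.close_job())"
```

```text
the job is handed in; nothing more can be done
None
```

The house is changed over to the battery: the red lever was thrown fully off first, then the green fully on, each pushed to its stop; the egg-cup was left untouched, and I handed the job in at about 12 s, with no verdict returned.

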